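# Clamp the opened phone in the repair holder

### The job

Two identical phone repair holders stand on the mat, and an opened phone lies loose in one of them. On that holder, squeeze the sliding jaw's black lock tab against its metal post, and keep it squeezed while you slide the jaw up against the phone and on, until the phone presses the sprung rubber pad at the far end in by a few millimetres. Then let go, so that the jaw locks and the phone stays clamped, lying flat.

Things in the scene. Friction and masses are not known exactly. Their poses are not given: they have to be found in the camera images.
- jaw_grip (a point): Grip of the sliding jaw on the phone's holder: two upright plates, 24 mm (x) by 8 mm (y), from 24.5 to 72.5 mm above the bench: fixed metal post at -y, ribbed black lock tab at +y; 40 mm over both, 32 mm squeezed. Pinch across y from above. Point: midway between their outer faces, 54 mm above the bench. x points along the slide to the phone, z up. The 90 mm wide jaw face lies 24 mm ahead (+x).
- jaw (a joint): Travel of that jaw along its x, m: 0 fully open, 0.081 end stop; starts at 0 to 0.035. The phone meets the untouched pad at about 0.071; each mm beyond pushes the pad in 1 mm, so 0.075 to 0.081 clamps the phone. Locked (in notches 6.5 mm apart) it resists over 40 N; with the tab squeezed it slides with 7 N of friction and stays where left, bar a mm or two as the lock drops in.
- tab (a joint): Lock tab of that jaw, m: 0 fully out (jaw locked), 0.008 squeezed fully in towards the post (-y). A spring of 5 N (out) to 8 N (in) pushes it out again. Left alone between notches it may rest up to 3 mm in. The jaw is free once the tab is in by 4 mm; squeeze it fully.
- pad (a joint): Sprung rubber pad at the far end of that holder, facing the jaw, 90 mm wide, top 27.5 mm above the bench: 0 untouched, up to 0.012 m as the phone pushes it in along the jaw's x, against 3.5 to 6.5 N. The holder's dark steel base is 240 mm (x) by 100 mm, 10 mm thick, fixed to the bench; an identical holder without a phone stands beside it.
- phone_mid (a point): Centre of the opened phone (silver frame, green board and black battery showing): 74 mm wide (its x, along the slide), 150 mm long (its y, overhanging the holder's sides), 9 mm thick, about 160 g, lying loose and flat on the holder's base between jaw and pad, a few mm short of the pad. The point is half-way up, 14.5 mm above the bench; z up.
There are look-alikes about, which are no part of the job. There is more than one size of the part that bears phone_mid; the job needs the smaller.

How it is judged (in metres and radians):
On the way, in this order (a step that is already met when the one before it is completed fails the run):
1. the lock tab is squeezed in while the jaw is still open (value of joint tab above 0.0055 m and value of joint jaw below 0.06 m), for 0.1 s.
2. with the lock tab still squeezed, the jaw has pushed the phone against the sprung pad (value of joint tab above 0.0045 m and value of joint pad above 0.001 m), for 0.1 s.
At the end, for the whole second after the job is handed in: The phone lies flat in its holder (within 10 degrees, not ridden up by 10 mm or more), the jaw is at rest and holds it so that the sprung pad stays pushed in by more than 1 mm, and the lock tab is let out again (less than 4.5 mm in) (value of joint pad above 0.001 m and value of joint tab below 0.0045 m and velocity of joint jaw between -0.01 and 0.01 m/s and angle between phone_mid's own z axis and vertical below 0.17 rad and height (world z) of phone_mid below 0.024 m); the robot touches nothing.
It also fails if it takes over 32 s, if anything falls off the work surface, if the arm or the gripper's body presses on something with over 40 N, if the wrist force passes 120 N, or if a joint passes its speed limit or range.

### The arm

A 6-joint arm with a two-finger parallel gripper is mounted at the origin on the work surface. World frame = base frame: x ahead of the robot, y to its left, z up, the work surface at z = 0. Lengths are in m, angles in degrees, forces in N, time in s.
With the tool pointing down it reaches from about 0.375 to 0.9 m from the base axis. Payload 3.1 kg.
Tool frame: the origin (TCP) lies between the finger pads; the fingertips stand 11 mm ahead of it and the grasp point (between the pads) lies 8 mm behind it; x points along the fingers, y is the direction in which the jaws open and shut, and the axes are right-handed (so a half turn about x gives the same grasp; the last joint's range is limited). The gripper opens to 87 mm and grips with 3 to 60 N. Pads are 19 mm wide; open, the fingers measure 117 mm over their backs; the gripper's body (75 mm by 190 mm) begins 51 mm behind the grasp point.
Start: joints at [-74.399, 30.224, 82.088, -0, 67.689, -10.227], TCP at [0.272, -0.563, 0.213] pointing down, gripper open.
Joint ranges: [-176.69, 176.69], [-43.24, 126.21], [12.49, 139.97], [-82, 262], [0, 151.66], [-163.58, 163.58]. Speed limits (degrees/s): [159.86, 159.86, 180, 180, 180, 180].

### API

Orientations are given as a 3x3 rotation matrix whose columns are the frame's x, y, z axes.
In Python, from rig import bot gives the robot as it stands.
- The arm moves only by the shell command python3 -m inch 'ROWS' [OPENING]. ROWS is a JSON object of lists of equal length, an entry for each row: "dp": the shift along the tool's x, y, z in mm, a list of three; "yaw": the turn about the tool's x in degrees. In form: {"dp": [[tx, ty, tz], ...], "yaw": [yaw, ...]}. A call has 1 to 20 rows; each row shifts and turns the commanded pose from where the row before left it, along the tool's axes as they then stand; what a row does not reach is not made up. A row lasts 1/12 s, in which the tool goes at most 41.7 mm and 7.16 degrees, less where a joint would pass 70% of its speed; a pose out of reach is approached as far as the arm can. A call is refused whole if a number of a shift passes 41.7 or a number of a turn 7.16, either way. A call with a gripper value outside its range is refused whole. OPENING is the finger opening in mm, from 0 to 87, set as the call begins (- or left out, the last holds). The fingers move at their own pace and stop on an object; the grip force is fixed at half the most. Time passes only in rows, so rows that do not move let the fingers close. It gives the time, the measured TCP pose, the force and the opening at its end, in the units of the state.
- bot.read_state(): the state, without advancing time (a new reading comes with each control period).
- bot.capture(name): name is "side" or "top" or "wrist"; returns a dict with "color" (400x640x3 uint8, red, green, blue), "intrinsics" (3x3 intrinsics, pixels), "k1" (the pictures are not rectified: a ray, as slopes to the right and down, at radius r is drawn at 1 + k1 r^2 times it, then the intrinsics apply), "pose" (4x4, takes a point from camera to world coordinates). Camera axes: x right, y down, z forward; pixel columns grow to the right and rows downward; lengths in m; the calibration is good to about 2 mm. A picture is of the moment at which its call begins. There is no depth.
- bot.hand_in(): hands the job in, once; it reports no verdict.
The state is a dict: "time_s": time; "joint_positions": joint angles; "qvel": joint speeds; "tau": joint torques, N m; "position": TCP position; "tcp_rot": TCP orientation; "force": force on the tool from outside, world axes, zero at the start; "moment": the same for the moment, N m; "opening": opening from 0.0 (shut) to 1.0 (fully open).
Only numpy, scipy, OpenCV 4.12 (cv2) and the standard library are available. Lean on these libraries where they do the work, as an engineer would, in place of code of your own. Each camera call takes 0.05 s, during which the arm holds its last target.

## Working session

There is one attempt and no reset: what is moved stays moved. The work goes in short steps, Python scripts to look and compute and a shell command to move; the robot and the scene stay as the last step left them, time stands still between calls to the robot, and variables do not carry over. Pictures are saved under pics/ and viewed, and the job is handed in when it is done.

```bash
ls; mkdir -p pics; python3 - <<'E'
from rig import bot
import cv2
s=bot.read_state(); print(s)
for n in ["top","side","wrist"]:
    c=bot.capture(n); cv2.imwrite(f"pics/{n}0.png",c["color"][:,:,::-1]); print(n,c["intrinsics"].tolist(),c["k1"],c["pose"].round(4).tolist())
E
```

```text
pics
{'time_s': 0.0, 'joint_positions': array([-7.44005918e+01,  3.02789509e+01,  8.21562178e+01, -1.74343138e-03,
        6.76895310e+01, -1.02287498e+01]), 'qvel': array([ 0.06439349,  0.05653859, -0.01743037,  0.0603047 ,  0.08049227,
        0.07305109]), 'tau': array([ 8.31208072e-04, -4.40035343e+01, -1.76589471e+01,  6.34415634e-02,
        5.84493263e-02, -1.64460089e-04]), 'position': array([ 0.2720937 , -0.56182427,  0.21207276]), 'tcp_rot': array([[-6.12373764e-04,  4.35683275e-01, -9.00099833e-01],
       [ 2.08867916e-03, -9.00097481e-01, -4.35683558e-01],
       [-9.99997631e-01, -2.14682094e-03, -3.58806494e-04]]), 'force': array([ 0.16444819, -1.10200281, -0.18817535]), 'moment': array([-0.04643642, -0.05399952, -0.00174146]), 'opening': 1.001690317583505}
top [[519.0862131690178, 0.0, 327.28713614410725], [0.0, 519.0862131690178, 203.04248433700772], [0.0, 0.0, 1.0]] -0.1594436293887723 [[0.0091, -0.9881, 0.1533, 0.2186], [-1.0, -0.0087, 0.0038, 0.0347], [-0.0024, -0.1534, -0.9882, 1.4262], [0.0, 0.0, 0.0, 1.0]]
side [[389.186194376052, 0.0, 324.2384572147619], [0.0, 389.186194376052, 201.1329375351411], [0.0, 0.0, 1.0]] 0.004735735780645729 [[-0.9665, -0.1488, 0.2091, 0.2603], [-0.2559, 0.4975, -0.8289, 0.7771], [0.0193, -0.8546, -0.5189, 0.5193], [0.0, 0.0, 0.0, 1.0]]
wrist [[343.1968864858299, 0.0, 310.70354185743247], [0.0, 343.1968864858299, 200.49353307448325], [0.0, 0.0, 1.0]] -0.004599447933984586 [[0.4357, -0.8681, -0.2377, 0.338], [-0.9001, -0.4211, -0.1121, -0.5318], [-0.0028, 0.2628, -0.9649, 0.3847], [0.0, 0.0, 0.0, 1.0]]
```

View pics/top0.png

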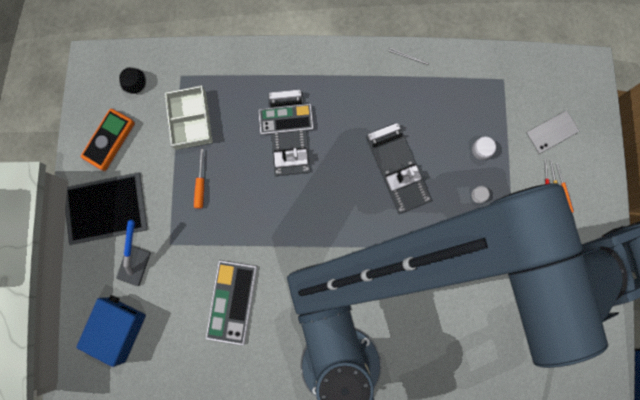

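View pics/side0.png

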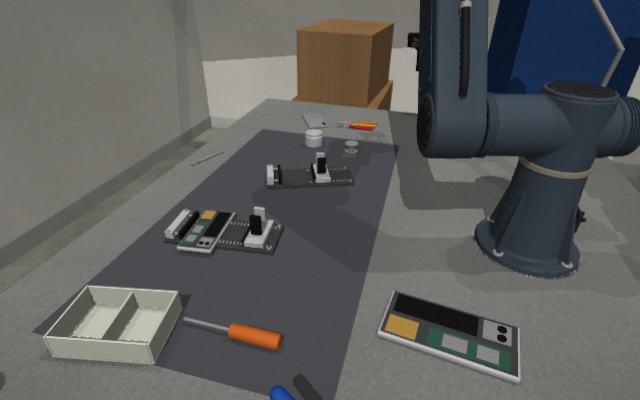

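View pics/wrist0.png

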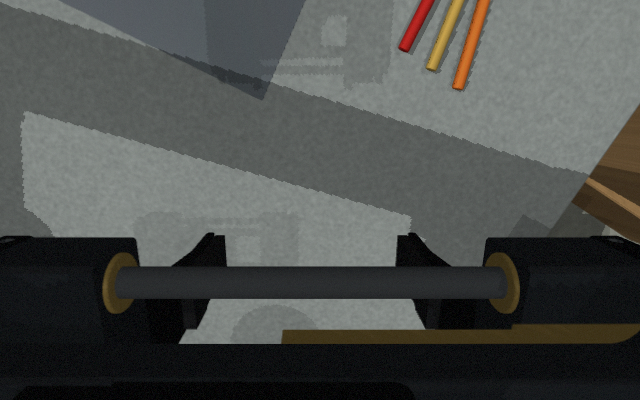

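The phone's holder is the one at top-view pixels (290,130). The look-alikes are the empty holder at (400,165), the bigger loose phone at (230,300), and the grey slab at (552,131). The smaller phone lies in the left-hand holder, so I'll crop in on that.

```bash
python3 - <<'E'
import cv2
a=cv2.imread("pics/top0.png")[80:190,240:340]; cv2.imwrite("pics/topc.png",cv2.resize(a,None,fx=5.4,fy=5.4,interpolation=cv2.INTER_CUBIC))
a=cv2.imread("pics/side0.png")[190:265,155:295]; cv2.imwrite("pics/sidec.png",cv2.resize(a,None,fx=5.5,fy=5.5,interpolation=cv2.INTER_CUBIC))
E
```

```text
(no output)
```

View pics/topc.png

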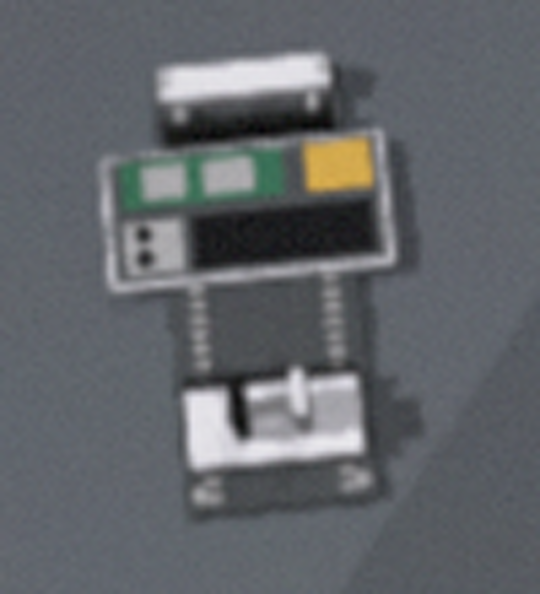

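View pics/sidec.png

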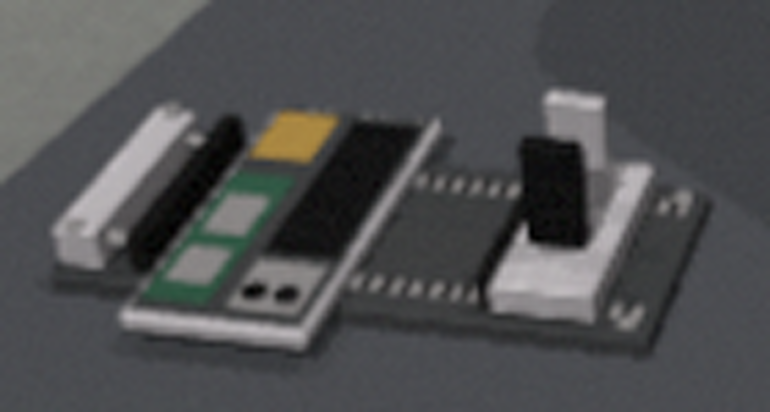

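```bash
cat > h.py <<'E'
import numpy as np, cv2
def ray(c,u,v):
    K=c["intrinsics"]; d=np.array([c["k1"],0,0,0,0])
    p=cv2.undistortPoints(np.array([[[u,v]]],float),K,d)[0,0]
    return c["pose"][:3,3], c["pose"][:3,:3]@np.array([p[0],p[1],1])
def at(c,u,v,z):
    o,r=ray(c,u,v); return o+r*(z-o[2])/r[2]
def proj(c,P):
    T=np.linalg.inv(c["pose"]); 
    p,_=cv2.projectPoints(np.array([P],float),cv2.Rodrigues(T[:3,:3])[0],T[:3,3],c["intrinsics"],np.array([c["k1"],0,0,0,0])); return p[0,0]
E
python3 - <<'E'
from rig import bot
from h import *
t=bot.capture("top"); s=bot.capture("side")
T=lambda x,y,z: at(t,240+x/5.4,80+y/5.4,z)
S=lambda x,y,z: at(s,155+x/5.5,190+y/5.5,z)
ph=[T(*p,.019) for p in [(102,160),(382,132),(397,262),(115,292)]]
print(np.round(ph,4)); 
m=np.mean(ph,0);print("phone",m, np.linalg.norm(ph[0]-ph[1]),np.linalg.norm(ph[1]-ph[2]))
for n,e in [("long",ph[0]-ph[1]),("long2",ph[3]-ph[2]),("sh",ph[1]-ph[2]),("sh2",ph[0]-ph[3])]: print(n,np.degrees(np.arctan2(e[1],e[0])))
sp=[S(*p,.019) for p in [(125,320),(440,118),(305,345)]]; print("side ph",np.round(sp,4))
print("pad block top edges",T(158,72,.0275),T(330,57,.0275))
print("base near corners",T(190,515,.01),T(382,500,.01), S(652,350,.01),S(710,200,.01))
e=T(190,515,.01)-T(382,500,.01);print(np.degrees(np.arctan2(e[1],e[0])))
print("post top",T(297,392,.0725),S(577,97,.0725))
print("tab top",T(238,398,.0725),S(553,141,.0725))
E
```

```text
[[0.7043 0.2372 0.019 ]
 [0.7203 0.0897 0.019 ]
 [0.6489 0.0807 0.019 ]
 [0.6319 0.2278 0.019 ]]
phone [0.67636748 0.15885171 0.019     ] 0.1483720056268206 0.07193286760818055
long 96.19331178150928
long2 96.59527641949637
sh 7.145109907453716
sh2 7.425283574023737
side ph [[0.7012 0.2426 0.019 ]
 [0.6513 0.0835 0.019 ]
 [0.6304 0.2373 0.019 ]]
pad block top edges [0.75025877 0.20811565 0.0275    ] [0.75886164 0.11744961 0.0275    ]
base near corners [0.51517383 0.186166   0.01      ] [0.52382833 0.08699223 0.01      ] [0.51216664 0.19446447 0.01      ] [0.52463995 0.09648176 0.01      ]
94.98734321286008
post top [0.56496245 0.12779576 0.0725    ] [0.56542913 0.12887091 0.0725    ]
tab top [0.56170491 0.15712837 0.0725    ] [0.56190675 0.16022458 0.0725    ]
```

Measured: grip ≈ (0.5635, 0.1435) with the post-to-tab spacing at about 30 mm (should be 32). The slide direction is about 6°, the phone measures 148×72 mm (given 150×74), and the reach is 0.58 m. All of that is consistent. Next I move above the grip, offset 4 mm towards the post because the post is fixed.

```bash
python3 -m inch '{"dp":[[0,0,0],[0,0,0],[0,0,0],[0,-35,-19],[0,-35,-19],[0,-35,-19],[0,-35,-19],[0,-35,-19],[0,-35,-19],[0,-35,-19],[0,-35,-19],[0,-35,-19],[0,-35,-19],[0,-35,-19],[0,-35,-19],[0,-35,-19],[0,-35,-19],[0,-35,-19],[0,-35,-19],[0,-35,-19]],"yaw":[6.6,6.6,6.6,0,0,0,0,0,0,0,0,0,0,0,0,0,0,0,0,0]}' 87
python3 -m inch '{"dp":[[0,-35,-20],[0,-35,-20],[0,0,0],[0,0,0]],"yaw":[0,0,0,0]}'
python3 - <<'E'
from rig import bot
import cv2,numpy as np
s=bot.read_state(); print(s["time_s"],s["position"],s["tcp_rot"].round(4).tolist(),s["joint_positions"])
c=bot.capture("wrist"); cv2.imwrite("pics/w1.png",c["color"][:,:,::-1])
E
```

```text
time_s: 1.92
position: [0.5314, 0.0652, 0.2131]
tcp_rot: [[0.0, 0.105, -0.994], [-0.0, -0.994, -0.105], [-1.0, 0.0, -0.0]]
force: [1.1, -0.7, -0.5]
opening: 0.999
time_s: 2.25
position: [0.5637, 0.1389, 0.2127]
tcp_rot: [[0.0, 0.109, -0.994], [-0.0, -0.994, -0.109], [-1.0, 0.0, -0.0]]
force: [-0.1, -0.1, -0.7]
opening: 1.001
2.25 [0.56370642 0.1389179  0.21273012] [[0.0, 0.1092, -0.994], [-0.0002, -0.994, -0.1092], [-1.0, 0.0002, -0.0]] [ 2.82881730e+00  2.68070013e+01  8.86365162e+01 -1.44020525e-02
  6.45553330e+01  8.65670929e+01]
```

View pics/w1.png

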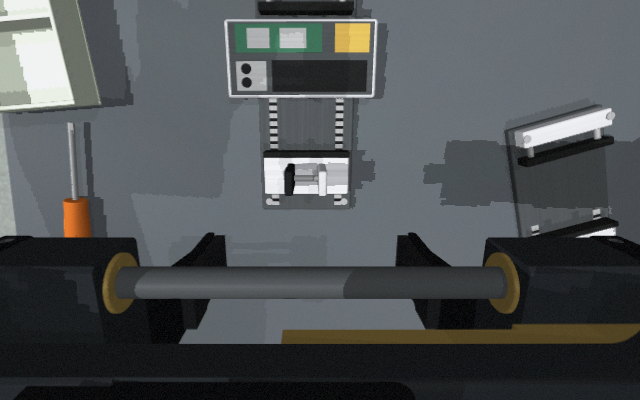

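```bash
python3 - <<'E'
import cv2
a=cv2.imread("pics/w1.png"); cv2.imwrite("pics/w1c.png",cv2.resize(a[0:220,215:395],None,fx=2.7*1,fy=2.7,interpolation=cv2.INTER_CUBIC))
cv2.imwrite("pics/w1d.png",cv2.resize(a[140:215,255:365],None,fx=7,fy=7,interpolation=cv2.INTER_CUBIC))
E
```

```text
(no output)
```

View pics/w1d.png

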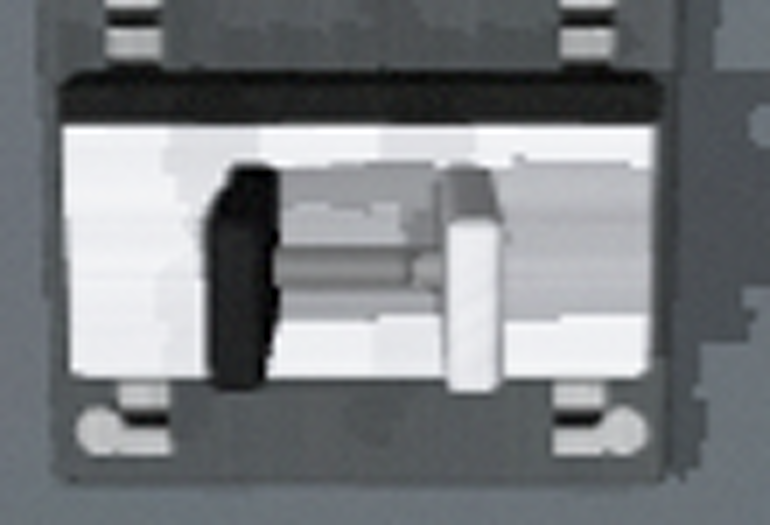

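View pics/w1c.png

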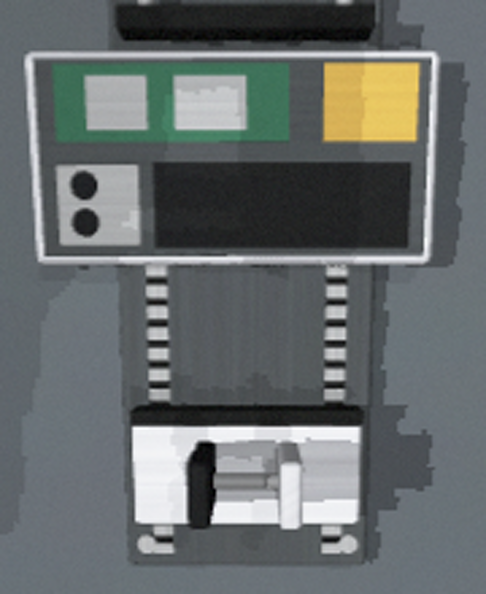

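```bash
python3 - <<'E'
from rig import bot
from h import *
c=bot.capture("wrist"); s=bot.read_state(); R=s["tcp_rot"]; p=s["position"]
D=lambda x,y,z: at(c,255+x/7-.43,140+y/7-.43,z)
C=lambda x,y,z: at(c,215+x/2.7,y/2.7,z)
def o(n,P): print(n,P.round(4),"tool mm",((P-p)@R*1000).round(1))
a=D(473,305,.0725);b=D(237,303,.0725);o("post",a);o("tab",b);o("mid",(a+b)/2);print(np.linalg.norm(a-b))
e=b-a;print(np.degrees(np.arctan2(e[1],e[0])))
l,r=D(70,377,.0245),D(650,377,.0245);o("jawL",l);o("jawR",r);e=l-r;print(np.linalg.norm(e),np.degrees(np.arctan2(e[1],e[0])))
l,r=D(55,480,.01),D(660,483,.01);o("baseL",l);o("baseR",r);e=l-r;print(np.linalg.norm(e),np.degrees(np.arctan2(e[1],e[0])))
q=[C(*k,.019) for k in[(25,53),(438,53),(430,263),(40,263)]]
for k in q:o("ph",k)
o("phc",np.mean(q,0));e=q[0]-q[1];print(np.degrees(np.arctan2(e[1],e[0])))
o("jaw face top",D(360,73,.02)); 
o("pad face low",C(245,41,.012));o("pad face top",C(245,35,.0275))
E
```

```text
post [0.5682 0.1265 0.0725] tool mm [140.2  10.5  -4.7]
tab [0.5651 0.1578 0.0725] tool mm [140.2 -20.9  -4.9]
mid [0.5667 0.1421 0.0725] tool mm [140.2  -5.2  -4.8]
0.03140008872847839
95.65818666248555
jawL [0.5399 0.1845 0.0245] tool mm [188.2 -50.2  17.4]
jawR [0.5495 0.0952 0.0245] tool mm [188.2  39.6  17.2]
0.08976268956540034 96.1555348550471
baseL [0.5185 0.1873 0.01  ] tool mm [202.7 -55.2  38.3]
baseR [0.5286 0.0892 0.01  ] tool mm [202.8  43.3  38.6]
0.09856684958071722 95.8601380506694
ph [0.7073 0.2364 0.019 ] tool mm [ 193.4  -84.1 -154.6]
ph [0.7231 0.0892 0.019 ] tool mm [ 193.5   63.9 -154.8]
ph [0.6515 0.0809 0.019 ] tool mm [193.6  64.6 -82.7]
ph [0.6356 0.2277 0.019 ] tool mm [193.5 -83.1 -82.4]
phc [0.6794 0.1585 0.019 ] tool mm [ 193.5   -9.7 -118.6]
96.14088163507637
jaw face top [0.5908 0.1447 0.02  ] tool mm [192.6  -5.3 -29.1]
pad face low [0.7212 0.1586 0.012 ] tool mm [ 200.4   -5.4 -160.2]
pad face top [0.7195 0.1582 0.0275] tool mm [ 184.9   -5.2 -158.5]
```

```bash
python3 -m inch '{"dp":[[20,-1,-4],[30,0,0],[30,0,0],[30,0,0],[25,0,0],[15,0,0],[10,0,0],[6.7,0,0],[0,0,0],[0,0,0]],"yaw":[0,0,0,0,0,0,0,0,0,0]}'
python3 - <<'E'
from rig import bot
import cv2,numpy as np
s=bot.read_state(); print(s["time_s"],s["position"],s["force"])
c=bot.capture("wrist"); cv2.imwrite("pics/w2.png",c["color"][:,:,::-1])
E
```

```text
time_s: 3.18
position: [0.5678, 0.1377, 0.0469]
tcp_rot: [[0.001, 0.104, -0.995], [0.0, -0.995, -0.104], [-1.0, 0.0, -0.001]]
force: [0.4, 0.0, -0.1]
opening: 0.999
3.1833 [0.56780247 0.13773199 0.04694982] [ 0.4393547   0.00668673 -0.06427712]
```

View pics/w2.png

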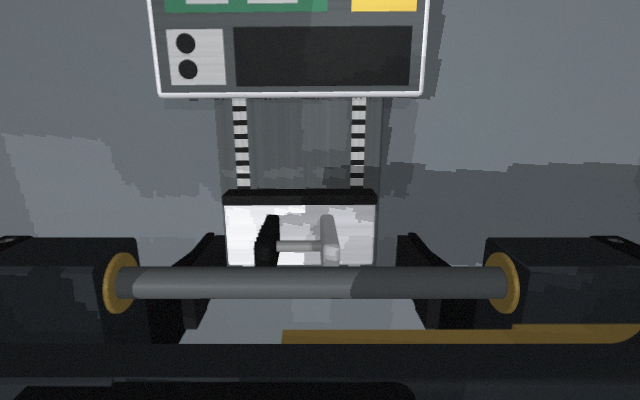

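The fingers straddle the tab (265,240) and the post (330,240), centred towards the post as planned. Closing now.

```bash
python3 -m inch '{"dp":[[0,0,0],[0,0,0],[0,0,0],[0,0,0],[0,0,0],[0,0,0],[0,0,0],[0,0,0]],"yaw":[0,0,0,0,0,0,0,0]}' 15
python3 - <<'E'
from rig import bot
import cv2,numpy as np
s=bot.read_state(); print(s["time_s"],s["position"],s["force"],s["opening"]*87)
c=bot.capture("wrist"); cv2.imwrite("pics/w3.png",c["color"][:,:,::-1])
E
```

```text
time_s: 3.9
position: [0.5672, 0.1397, 0.0464]
tcp_rot: [[-0.0, 0.104, -0.995], [0.002, -0.995, -0.104], [-1.0, -0.002, -0.0]]
force: [0.6, 6.1, 1.1]
opening: 0.475
3.9 [0.56721253 0.13966869 0.04642043] [0.57787218 6.07608464 1.08731143] 41.32483049350814
```

View pics/w3.png

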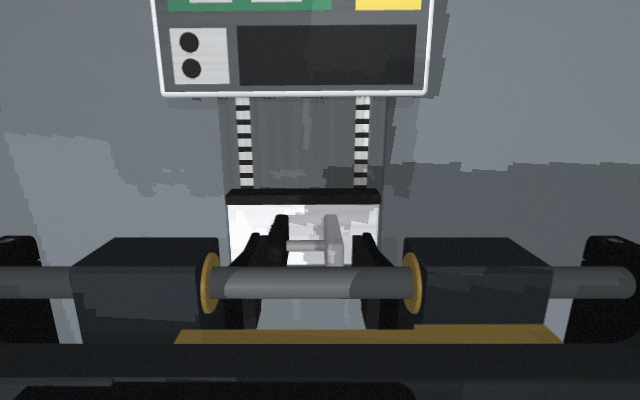

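```bash
python3 -m inch '{"dp":[[0,0,0],[0,0,0],[0,0,0],[0,0,0],[0,0,0],[0,0,0]],"yaw":[0,0,0,0,0,0]}' 15
python3 - <<'E'
from rig import bot
import cv2,numpy as np
s=bot.read_state(); print(s["time_s"],s["position"],s["force"],s["opening"]*87)
c=bot.capture("wrist"); cv2.imwrite("pics/w4.png",c["color"][:,:,::-1])
c=bot.capture("side"); cv2.imwrite("pics/s4.png",cv2.resize(c["color"][150:270,150:320,::-1],None,fx=4,fy=4,interpolation=cv2.INTER_CUBIC))
E
```

```text
time_s: 4.45
position: [0.5672, 0.1394, 0.0464]
tcp_rot: [[0.0, 0.104, -0.995], [0.002, -0.995, -0.104], [-1.0, -0.002, -0.0]]
force: [0.1, 5.0, 1.0]
opening: 0.345
4.45 [0.56723563 0.13936709 0.04643093] [0.10268059 4.97822151 1.04449374] 30.022535073265278
```

View pics/w4.png

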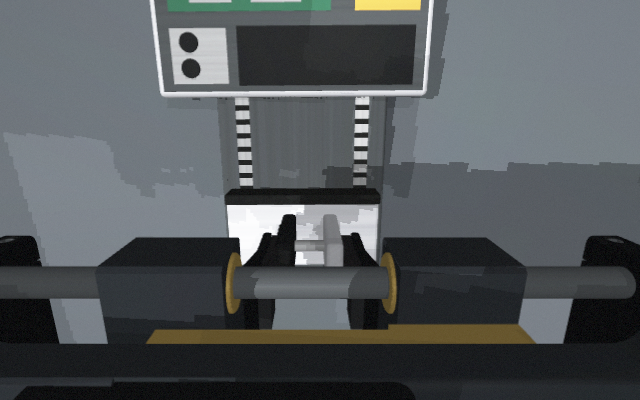

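View pics/s4.png

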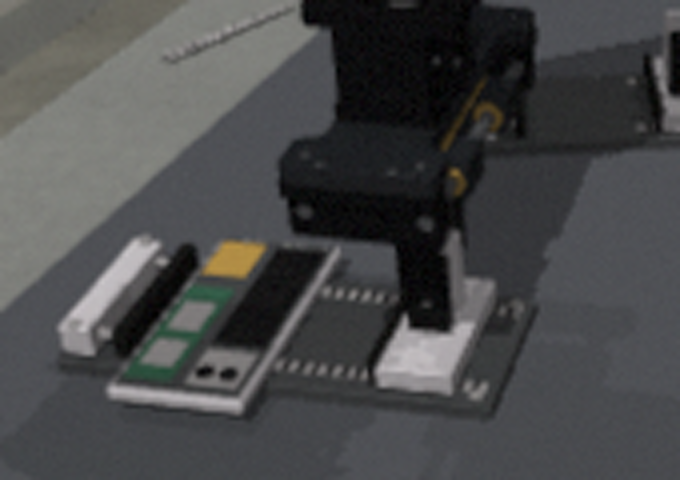

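The tab is squeezed: the opening reads 30 mm against the 32 expected, and the tab visibly moved in. Now I'll slide along the jaw's +x, which is tool -z.

```bash
python3 -m inch '{"dp":[[0,-1,-2],[0,0,-3],[0,0,-4],[0,0,-4],[0,0,-4],[0,0,-4],[0,0,-4],[0,0,-4],[0,0,-4],[0,0,-3],[0,0,0]],"yaw":[0,0,0,0,0,0,0,0,0,0,0]}'
python3 - <<'E'
from rig import bot
import cv2,numpy as np
s=bot.read_state(); print(s["time_s"],s["position"],s["force"],s["opening"]*87)
c=bot.capture("wrist"); cv2.imwrite("pics/w5.png",c["color"][:,:,::-1])
E
```

```text
time_s: 5.47
position: [0.5999, 0.1431, 0.0464]
tcp_rot: [[-0.007, 0.105, -0.994], [-0.0, -0.995, -0.105], [-1.0, -0.001, 0.007]]
force: [-5.5, 3.0, 6.5]
opening: 0.347
5.4667 [0.59985249 0.14305046 0.04642067] [-5.48274685  3.04591727  6.47735829] 30.211533716856675
```

View pics/w5.png

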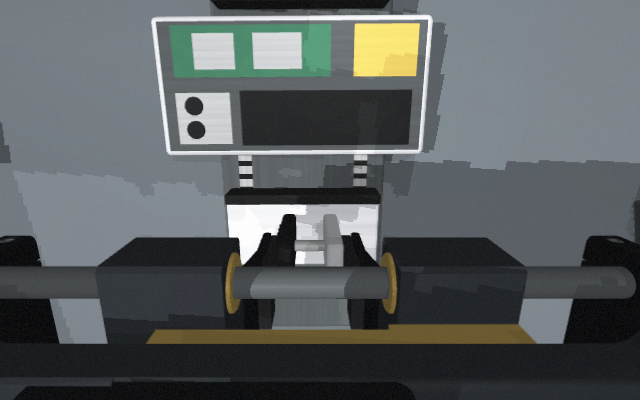

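The jaw is sliding with the gripper, about 33 mm so far. The force is 7 N, as expected. Continuing towards the phone.

```bash
python3 -m inch '{"dp":[[0,0,-3],[0,0,-3],[0,0,-3],[0,0,-3],[0,0,-3],[0,0,-2],[0,0,-2],[0,0,0],[0,0,0]],"yaw":[0,0,0,0,0,0,0,0,0]}'
python3 - <<'E'
from rig import bot
import cv2,numpy as np
s=bot.read_state(); print(s["time_s"],s["position"],s["force"],s["opening"]*87)
c=bot.capture("wrist"); cv2.imwrite("pics/w6.png",c["color"][:,:,::-1])
E
```

```text
time_s: 6.27
position: [0.6185, 0.1451, 0.0464]
tcp_rot: [[-0.007, 0.105, -0.994], [-0.0, -0.995, -0.105], [-1.0, -0.001, 0.007]]
force: [-7.1, 1.9, 7.1]
opening: 0.343
6.2667 [0.61851024 0.1450799  0.04641591] [-7.1089814   1.89093918  7.05908761] 29.85473274357828
```

View pics/w6.png

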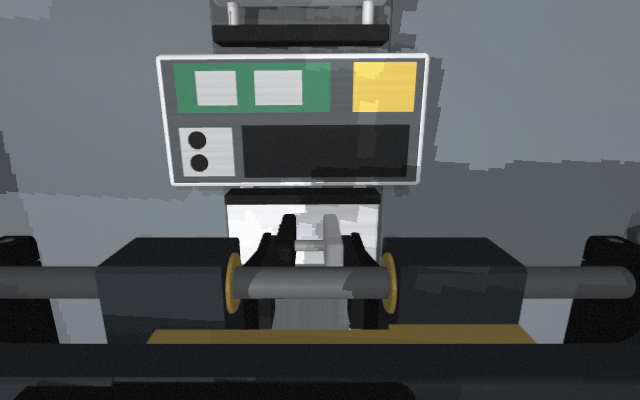

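```bash
python3 -m inch '{"dp":[[0,0,-2],[0,0,-2],[0,0,-2],[0,0,-2],[0,0,-1],[0,0,0],[0,0,0]],"yaw":[0,0,0,0,0,0,0]}'
python3 - <<'E'
from rig import bot
import cv2,numpy as np
s=bot.read_state(); print(s["time_s"],s["position"],s["force"],s["opening"]*87)
c=bot.capture("wrist"); cv2.imwrite("pics/w7.png",c["color"][:,:,::-1])
E
```

```text
time_s: 6.9
position: [0.6252, 0.1458, 0.0464]
tcp_rot: [[-0.012, 0.105, -0.994], [-0.001, -0.994, -0.105], [-1.0, -0.001, 0.012]]
force: [-10.8, 1.1, 10.5]
opening: 0.347
6.9 [0.62520165 0.1458117  0.0464132 ] [-10.84638071   1.06136797  10.47748889] 30.152851888027968
```

View pics/w7.png

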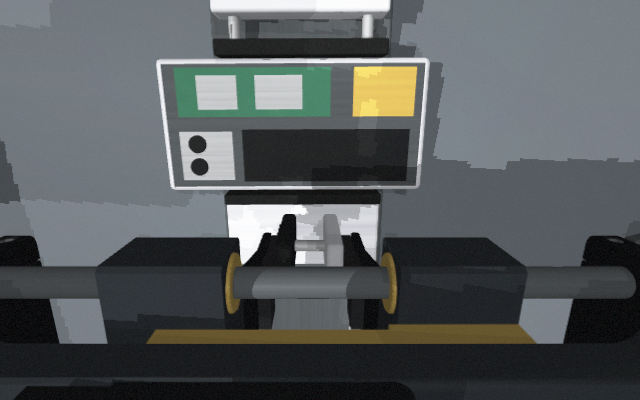

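```bash
python3 -m inch '{"dp":[[0,0,-1.5],[0,0,-1.5],[0,0,-1.5],[0,0,-1.5],[0,0,-1],[0,0,0],[0,0,0],[0,0,0]],"yaw":[0,0,0,0,0,0,0,0]}'
python3 - <<'E'
from rig import bot
import cv2,numpy as np
s=bot.read_state(); print(s["time_s"],s["position"],s["force"],s["opening"]*87)
c=bot.capture("wrist"); cv2.imwrite("pics/w8.png",c["color"][:,:,::-1])
E
```

```text
time_s: 7.62
position: [0.6293, 0.1462, 0.0464]
tcp_rot: [[-0.018, 0.105, -0.994], [-0.001, -0.994, -0.105], [-1.0, -0.0, 0.018]]
force: [-14.6, -0.1, 13.9]
opening: 0.347
7.6167 [0.6293343  0.14624902 0.04637793] [-14.61987523  -0.09630211  13.91972676] 30.1678380117837
```

View pics/w8.png

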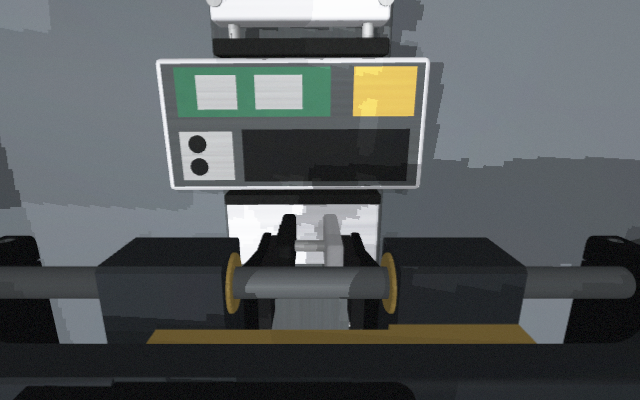

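```bash
python3 - <<'E'
import cv2,numpy as np
a=[cv2.resize(cv2.imread(f"pics/w{i}.png")[0:65,205:300],None,fx=8,fy=3*1,interpolation=cv2.INTER_CUBIC)for i in(6,7,8)]
cv2.imwrite("pics/cmp.png",np.vstack(a))
E
```

```text
(no output)
```

View pics/cmp.png

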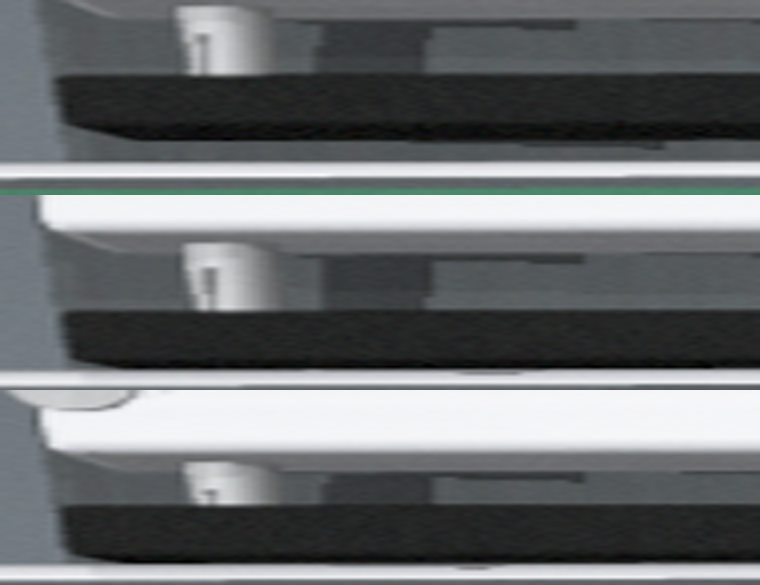

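The pad is in by about 4 mm. I'll push a little further for margin.

```bash
python3 -m inch '{"dp":[[0,0,-1],[0,0,-1],[0,0,-1],[0,0,-0.5],[0,0,0],[0,0,0],[0,0,0]],"yaw":[0,0,0,0,0,0,0]}'
python3 - <<'E'
from rig import bot
import cv2,numpy as np
s=bot.read_state(); print(s["time_s"],s["position"],s["force"],s["opening"]*87)
c=bot.capture("wrist"); cv2.imwrite("pics/w9.png",c["color"][:,:,::-1])
c=bot.capture("side"); cv2.imwrite("pics/s9.png",cv2.resize(c["color"][150:270,150:320,::-1],None,fx=4,fy=4,interpolation=cv2.INTER_CUBIC))
a=[cv2.resize(cv2.imread(f"pics/w{i}.png")[0:65,205:300],None,fx=8,fy=3*1,interpolation=cv2.INTER_CUBIC)for i in(7,8,9)]
cv2.imwrite("pics/cmp2.png",np.vstack(a))
E
```

```text
time_s: 8.25
position: [0.632, 0.1466, 0.0464]
tcp_rot: [[-0.02, 0.105, -0.994], [-0.002, -0.994, -0.105], [-1.0, -0.001, 0.02]]
force: [-16.1, 0.0, 15.1]
opening: 0.347
8.25 [0.63202137 0.14660468 0.04637359] [-1.60563975e+01  3.48225841e-03  1.50578275e+01] 30.19251500051659
```

View pics/cmp2.png

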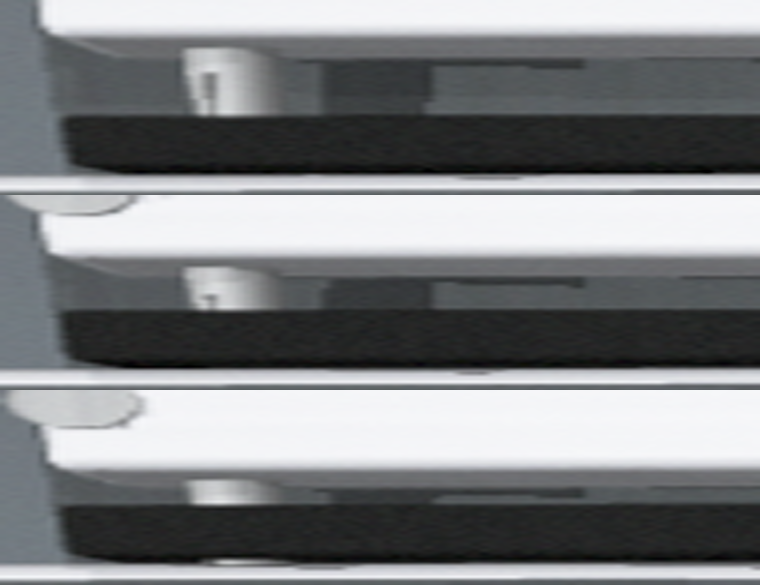

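View pics/s9.png

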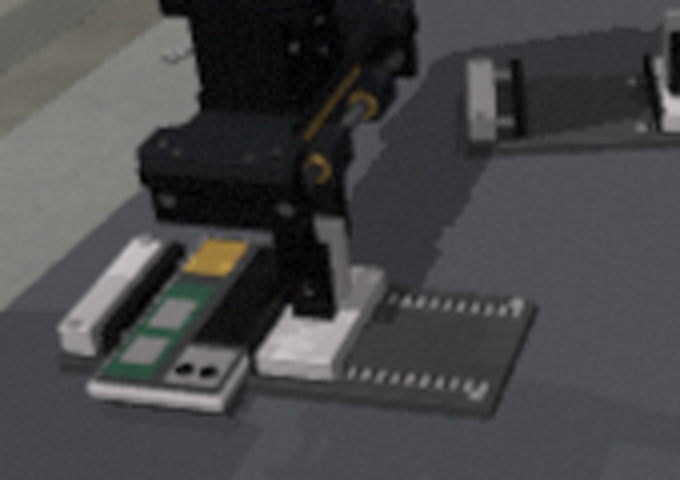

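The pad is in by about 7 mm and the phone lies flat. I'll ease the preload slightly and let go.

```bash
python3 -m inch '{"dp":[[0,0,1],[0,0,1],[0,0,0]],"yaw":[0,0,0]}'
python3 -m inch '{"dp":[[0,0,0],[0,0,0],[0,0,0],[0,0,0],[0,0,0],[0,0,0],[0,0,0],[0,0,0]],"yaw":[0,0,0,0,0,0,0,0]}' 80
python3 - <<'E'
from rig import bot
import cv2,numpy as np
s=bot.read_state(); print(s["time_s"],s["position"],s["force"],s["opening"]*87)
c=bot.capture("wrist"); cv2.imwrite("pics/w10.png",c["color"][:,:,::-1])
E
```

```text
time_s: 8.6
position: [0.6321, 0.1466, 0.0464]
tcp_rot: [[-0.015, 0.105, -0.994], [-0.001, -0.994, -0.105], [-1.0, -0.001, 0.015]]
force: [-12.5, 0.3, 11.7]
opening: 0.341
time_s: 9.27
position: [0.6399, 0.1463, 0.0464]
tcp_rot: [[0.001, 0.105, -0.995], [-0.001, -0.995, -0.105], [-1.0, 0.001, -0.001]]
force: [-0.4, 0.2, 0.1]
opening: 0.858
9.2667 [0.63993296 0.14629256 0.04641293] [-0.42408799  0.20648502  0.11655437] 74.62364344546468
```

View pics/w10.png

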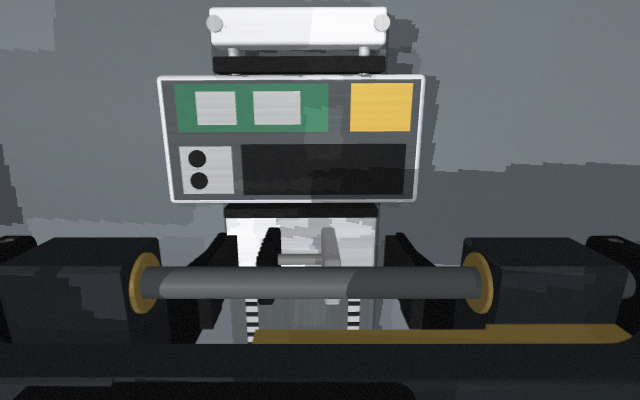

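The tab has sprung out and the fingers are clear of both plates. Lifting away to check.

```bash
python3 -m inch '{"dp":[[-3,0,0],[-8,0,0],[-15,0,0],[-25,0,0],[-30,0,0],[-30,0,0],[-25,0,0],[-15,0,0],[0,0,0],[0,0,0],[0,0,0]],"yaw":[0,0,0,0,0,0,0,0,0,0,0]}' 87
python3 - <<'E'
from rig import bot
import cv2,numpy as np
from h import *
s=bot.read_state(); print(s["time_s"],s["position"],s["force"],s["opening"]*87)
c=bot.capture("wrist"); a=c["color"][:,:,::-1]; cv2.imwrite("pics/w11.png",cv2.resize(a[0:230,200:420],None,fx=2.6,fy=2.6,interpolation=cv2.INTER_CUBIC))
c=bot.capture("side"); cv2.imwrite("pics/s11.png",cv2.resize(c["color"][180:270,150:310,::-1],None,fx=5,fy=5,interpolation=cv2.INTER_CUBIC))
E
```

```text
time_s: 10.23
position: [0.6383, 0.1468, 0.1964]
tcp_rot: [[-0.002, 0.105, -0.994], [-0.0, -0.994, -0.105], [-1.0, -0.0, 0.002]]
force: [0.1, -0.5, -0.9]
opening: 0.997
10.2333 [0.63833412 0.14682604 0.19639326] [ 0.12186944 -0.48444553 -0.90627266] 86.72823743625742
```

View pics/w11.png

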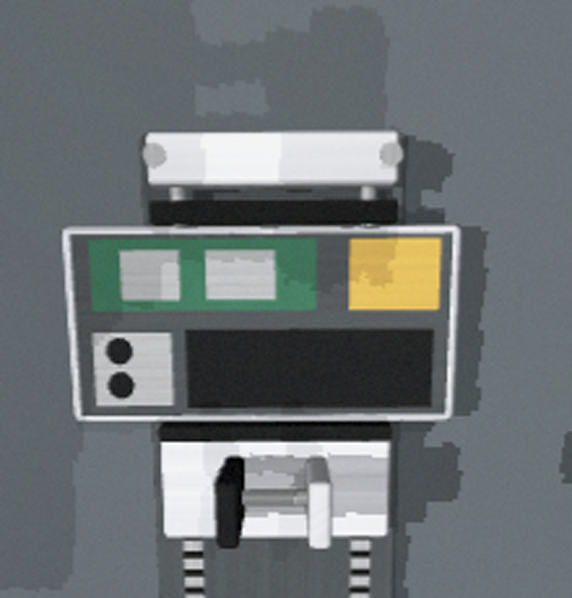

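View pics/s11.png

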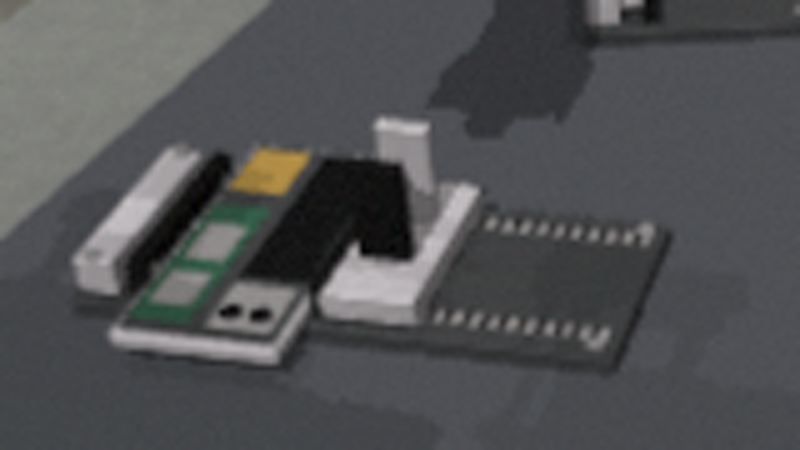

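```bash
python3 - <<'E'
from rig import bot
from h import *
c=bot.capture("wrist")
C=lambda x,y,z: at(c,200+x/2.6-.3,y/2.6-.3,z)
a=C(318,517,.0725);b=C(227,518,.0725);u=np.array([.9945,.1045,0])
print("spacing",np.linalg.norm(a-b),"tab in ~",.0320-np.linalg.norm(a-b)); m=(a+b)/2;print("x along",m@u, "start",np.array([.5667,.1421,0])@u)
q=[C(*k,.019) for k in[(64,228),(461,228),(451,418),(76,418)]]
print("phone",np.mean(q,0),np.mean(q,0)@u,"start",np.array([.6794,.1585,0])@u,np.linalg.norm(q[0]-q[1]),np.linalg.norm(q[2]-q[3]),np.linalg.norm(q[1]-q[2]))
print("pad back-top edge, top z",C(275,202,.0275)@u,"block front top",C(275,185,.0275)@u)
E
```

```text
spacing 0.03120182471968333 tab in ~ 0.0007981752803166708
x along 0.6431954536073802 start 0.5784326000000001
phone [0.69160465 0.16166321 0.019     ] 0.7046946325610476 start 0.6922265500000001 0.14763013613723847 0.14735724669279476 0.0710184833674473
pad back-top edge, top z 0.7486900825831984 block front top 0.7544470267592356
```

```bash
python3 -c "
from rig import bot
print(bot.hand_in())"
```

```text
the job is handed in; nothing more can be done
None
```

The phone is clamped in its holder and the job is handed in, at about 10 s of the 32 s allowed. `hand_in` gives no verdict, so the result below rests on my own last checks.

I worked on the holder with the phone (the smaller of the two opened phones). I squeezed the lock tab against the post and slid the jaw about 65 mm along to the phone and on into the pad. Then I eased the preload, let go and lifted clear.

**Last checks before hand-in:**
- **Tab:** the tab-to-post spacing measured 31.2 mm, so the tab is less than about 1 mm in and the jaw should be locked.
- **Phone and pad:** the phone moved about 12 mm and looks flat in the side and wrist views. The pad is in by roughly 7 to 8 mm.
- **Robot:** it stands about 15 cm above the holder, touching nothing, with about zero force on the tool.

**Small disagreements:**
- The gripper read about 30 mm with the tab squeezed, where 32 mm was expected.
- The pad depth is only good to about 2 mm, because it comes from the pictures.
- On letting go, the gripper sprang about 8 mm forward. The jaw ended about where I had measured it (64.8 mm of travel).

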